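Roll the blue belt roller onto the green stripe

TASK

Roll the blue conveyor roller along the bench until it lies at rest on the green stripe, in line with it and centred on it, ready for the belt fitter. Do not pick it up, keep it on the bench all the way, and leave the grey roller where it is.

Things in the scene. Friction and masses are not known exactly. Their poses are not given: they have to be found in the camera images.
- blue_roller: blue plastic roller with two thin white bands, lying on the bench: barrel 50 mm in diameter, 130 mm long, a steel stub 16 mm thick and 15 mm long at each end; 0.3 to 0.54 kg. Origin at the barrel's centre, 25 mm above the bench; x along the axle, y and z turn as it rolls. Let go at 50 mm/s it rolls on about 5 mm. Starts 130 to 190 mm left or right of the stripe, nearly parallel to it
- grey_roller: a grey roller of the same shape and size, on the other side of the stripe, at a similar distance; to be left alone. Origin and axes as for the blue one
- stripe: the green stripe painted on the bench, flat (nothing to bump into), 220 mm long and 30 mm wide. Origin at its middle on the bench surface; x axis along the stripe, y across it (the direction in which the roller has to roll), z up
There are look-alikes about, which are no part of the job. Of the things that look like the blue_roller, take the one that is farthest from the robot's base at the start.

How it is judged (in metres and radians):
On the way:
1. the blue roller rolls along the bench, turning about its axle (angular speed of blue_roller above 0.2 rad/s and linear speed of blue_roller above 0.004 m/s and height (world z) of blue_roller below 0.03 m and distance of blue_roller from where it was at the start of the episode above 0.03 m), for 0.2 s.
At the end, for the whole second after the job is handed in: the blue roller lies at rest on the bench with its axle over the green stripe: within 15 mm of the stripe's middle line, its middle within 35 mm of the stripe's middle along it, and parallel to it within 11 degrees; the grey roller is within 20 mm of where it started (y of blue_roller in the frame of stripe between -0.015 and 0.015 m and x of blue_roller in the frame of stripe between -0.035 and 0.035 m and angle between the x axis of blue_roller and the x axis of stripe, either way round below 0.2 rad and height (world z) of blue_roller between 0.02 and 0.03 m and linear speed of blue_roller below 0.01 m/s and angular speed of blue_roller below 0.3 rad/s and distance of grey_roller from where it was at the start of the episode below 0.02 m); the robot touches nothing.
It fails at once if the blue roller is lifted or tipped off the bench (its centre more than 12 mm above where it lies) (height (world z) of blue_roller above 0.037 m).
It fails at once if the grey roller is moved by 20 mm or more (distance of grey_roller from where it was at the start of the episode above 0.02 m).
It also fails if it takes over 42 s, if anything falls off the work surface, if the arm or the gripper's body presses on something with over 40 N, if the wrist force passes 120 N, or if a joint passes its speed limit or range.

ROBOT

A 6-joint arm with a two-finger parallel gripper is mounted at the origin on the work surface. World frame = base frame: x ahead of the robot, y to its left, z up, the work surface at z = 0. Lengths are in mm, angles in rad, forces in N, time in s.
With the tool pointing down it reaches from about 275 to 750 mm from the base axis. Payload 10.2 kg.
Tool frame: the origin (TCP) lies midway between the tips of the shut fingers; the grasp point (between the pads) lies 19 mm behind it; z points along the fingers, y is the direction in which the jaws open and shut (so a half turn about z gives the same grasp; the last joint's range is limited). The gripper opens to 88 mm and grips with 3 to 60 N. Pads are 18 mm wide; open, the fingers measure 123 mm over their backs; the gripper's body (75 mm by 187 mm) begins 45 mm behind the grasp point.
Start: joints at [-1.334, 0.313, 1.498, -0, 1.331, -0.223], TCP at [232.967, -470.486, 238.72] pointing down, gripper open.
Joint ranges: [-2.94, 2.94], [-0.97, 2.17], [0.19, 2.56], [-1.23, 4.37], [0.02, 3.11], [-2.88, 2.88]. Speed limits (rad/s): [2.39, 2.39, 3.01, 3.14, 3.14, 3.14].

INTERFACE

Orientations are given as a rotation vector (axis times angle).
In Python, from cell import ctrl gives the robot as it stands. The module is installed in compiled form; this text tells all that it offers.
- The arm moves only by the tool drive_tool, never from a script. Its argument "steps" is text: rows parted by semicolons, each of 7 numbers parted by spaces: the gripper command: -1 is shut, 1 is fully open, values between are in proportion, then the shift along the world's x, y, z in cm, then the turn, a rotation vector about the world's x, y, z in degrees. A call has 1 to 12 rows; each row is the pose to reach, as a shift and turn from the pose commanded when the call began; what a row does not reach only later rows make up. A row lasts 1/10 s, in which the tool goes at most 50 mm and 8.59 degrees, less where a joint would pass 70% of its speed; a pose out of reach is approached as far as the arm can. A call with a gripper value outside its range is refused whole. The fingers move at their own pace and stop on an object; "newtons" is the grip in N (left out, the last holds). Time passes only in rows, so rows that repeat a pose let the fingers close. It gives the time, the measured TCP pose, the force and the opening at its end, in the units of the state.
- ctrl.sense(): the state, without advancing time (a new reading comes with each control period).
- ctrl.snapshot(name): name is "side" or "top"; returns the picture (384x512x3 uint8, blue, green, red); there is no depth.
- ctrl.camera_model(name): a dict with "fx", "fy", "cx", "cy" (pixels), "k1" (the pictures are not rectified: a ray, as slopes to the right and down, at radius r is drawn at 1 + k1 r^2 times it, then the intrinsics apply), "origin" and "orientation" of the camera in the world. Camera axes: x right, y up, looking along -z (the intrinsics and any distortion apply to the point x, -y, -z); pixel columns grow to the right and rows downward; lengths in mm; the calibration is good to about 2 mm. A picture is of the moment at which its call begins. camera_model takes no time and is no camera call.
- ctrl.job_done(): hands the job in, once; it reports no verdict.
The state is a dict: "time": time; "qpos": joint angles; "joint_velocities": joint speeds; "joint_torque": joint torques, N m; "ee_pos": TCP position; "tcp_rot": TCP orientation; "ft_force": force on the tool from outside, world axes, zero at the start; "ft_torque": the same for the moment, N m; "opening": opening from 0.0 (shut) to 1.0 (fully open).
Only numpy, scipy, OpenCV 4.12 (cv2) and the standard library are available. Lean on these libraries where they do the work, as an engineer would, in place of code of your own. Each camera call takes 0.05 s, during which the arm holds its last target. There are 200 camera calls.

## Working session

There is one attempt and no reset: what is moved stays moved. The work goes in short steps, Python scripts to look and compute and a tool call to move; the robot and the scene stay as the last step left them, time stands still between calls to the robot, and variables do not carry over. Pictures are saved under pics/ and viewed, about 8 in all and at most 12, crops included, and the job is handed in when it is done.

Besides the shell and the picture viewer there is one more tool, called as name(argument=value, ...), one argument or row to a line, values as JSON. drive_tool: Moves the arm, as the interface text tells. Its arguments: {"type":"object","properties":{"steps":{"type":"string"},"newtons":{"type":"number"}},"required":["steps"]}

```bash
mkdir -p pics; cat > h.py <<'E'
import numpy as np, cv2
from cell import ctrl
from scipy.spatial.transform import Rotation as R
def cam(n):
    m=ctrl.camera_model(n); o=np.array(m["orientation"],float)
    Rm=o if o.shape==(3,3) else (R.from_rotvec(o).as_matrix() if o.size==3 else R.from_quat(o).as_matrix())
    return m,Rm
def unproj(n,uv,z):
    m,Rm=cam(n); K=np.array([[m["fx"],0,m["cx"]],[0,m["fy"],m["cy"]],[0,0,1.]])
    p=cv2.undistortPoints(np.array(uv,float).reshape(-1,1,2),K,np.array([m["k1"],0,0,0,0.])).reshape(-1,2)
    d=np.c_[p[:,0],-p[:,1],-np.ones(len(p))]@Rm.T
    o=np.array(m["origin"]); return o+d*((z-o[2])/d[:,2])[:,None]
E
python3 - <<'E'
from h import *
for n in("top","side"):
    cv2.imwrite(f"pics/{n}0.png",ctrl.snapshot(n)); print(ctrl.camera_model(n))
print(ctrl.sense())
E
```

```text
{'fx': 453.7894669421319, 'fy': 453.7894669421319, 'cx': 256.87520919285345, 'cy': 200.59423104642988, 'k1': -0.1853507652114236, 'origin': array([422.6027479 ,  45.8097012 , 945.84006579]), 'orientation': array([ 0.03691597, -0.01355388, -1.55831873])}
{'fx': 410.64945735096524, 'fy': 410.64945735096524, 'cx': 251.27719125133865, 'cy': 187.99654072129914, 'k1': -0.03941380814332547, 'origin': array([304.65638545, 548.33980652, 714.82350158]), 'orientation': array([ 0.14139434, -0.96090942, -2.69278243])}
{'time': 0.1, 'qpos': array([-1.33441053e+00,  3.13358204e-01,  1.49836759e+00, -4.56525737e-05,
        1.33097788e+00, -2.23391764e-01]), 'joint_velocities': array([ 0.00168386, -0.0010025 , -0.0006631 ,  0.000152  , -0.00054586,
       -0.00033386]), 'joint_torque': array([ 2.72959122e-03, -4.02813077e+01, -2.52644902e+01,  6.95532351e-02,
        3.41991428e-02, -4.46243166e-05]), 'ee_pos': array([ 232.89761854, -470.26635051,  238.2341949 ]), 'tcp_rot': array([-3.05785745e+00, -7.15635830e-01,  8.09574740e-05]), 'ft_force': array([0.89061582, 0.82136595, 0.62169373]), 'ft_torque': array([-0.00447625, -0.03699445, -0.056455  ]), 'opening': 1.0052237269434128}
```

View pics/top0.png

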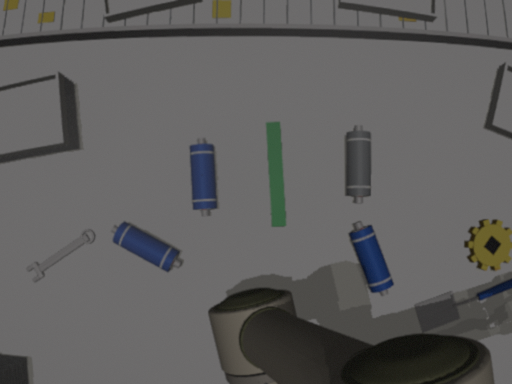

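View pics/side0.png

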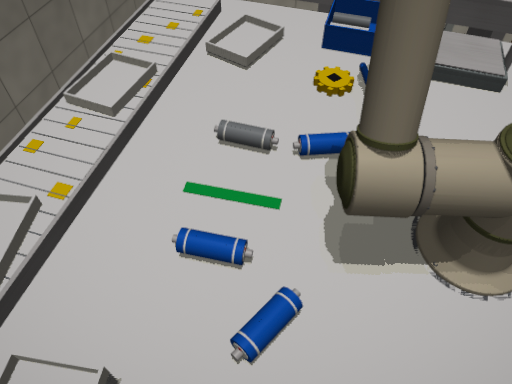

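The top view shows the green stripe at about (276,174) and the grey roller at (358,164). Three things could be taken for the blue roller: A (203,177), B (146,247) and C (371,259). Next I measure all of them and take a close crop of A.

```bash
cat >> h.py <<'E'
def blobs(img,kind):
    h=cv2.cvtColor(img,cv2.COLOR_BGR2HSV)
    m=cv2.inRange(h,(105,120,50),(130,255,255)) if kind=="blue" else cv2.inRange(h,(50,100,40),(85,255,255))
    m=cv2.morphologyEx(m,cv2.MORPH_CLOSE,np.ones((7,7)))
    for c in cv2.findContours(m,0,2)[0]:
        if cv2.contourArea(c)>300: yield cv2.minAreaRect(c)
def axis(n,rect,z):
    b=cv2.boxPoints(rect); e=b[1]-b[0],b[2]-b[1]
    if np.hypot(*e[0])>np.hypot(*e[1]): p,q=(b[0]+b[3])/2,(b[1]+b[2])/2
    else: p,q=(b[0]+b[1])/2,(b[2]+b[3])/2
    P=unproj(n,[p,q],z)[:,:2]; d=P[1]-P[0]; d*=np.sign(d[0]) or 1
    return P.mean(0),np.degrees(np.arctan2(d[1],d[0])),np.hypot(*d)
def report(n,img):
    for k,z in(("blue",27),("green",0)):
        for r in blobs(img,k):
            c,a,l=axis(n,r,z); print(n,k,np.round(r[0]),"c",c.round(1),"ang",round(a,1),"len",round(l,1),"dist",round(np.hypot(*c)))
E
python3 - <<'E'
from h import *
for n in("top","side"): report(n,cv2.imread(f"pics/{n}0.png"))
i=cv2.imread("pics/top0.png")[120:290,100:410]; cv2.imwrite("pics/crop.png",cv2.resize(i,None,fx=2.5,fy=2.5,interpolation=2))
E
```

```text
top blue [371. 259.] c [ 334.3 -176.1] ang 22.3 len 132.8 dist 378
top blue [144. 246.] c [355.2 291.2] ang 62.5 len 130.3 dist 459
top blue [202. 176.] c [501.2 172.7] ang 3.6 len 127.8 dist 530
top green [276. 174.] c [509.4  21. ] ang 3.9 len 214.5 dist 510
side blue [267. 323.] c [353.6 285.1] ang 63.0 len 142.3 dist 454
side blue [210. 246.] c [502.7 171.9] ang 4.5 len 136.7 dist 531
side blue [323. 143.] c [ 343.4 -171.9] ang 21.4 len 116.1 dist 384
side blue [351.  24.] c [ 360.9 -762.3] ang -86.8 len 366.0 dist 843
side green [232. 195.] c [511.6  21.2] ang 4.1 len 220.5 dist 512
```

View pics/crop.png

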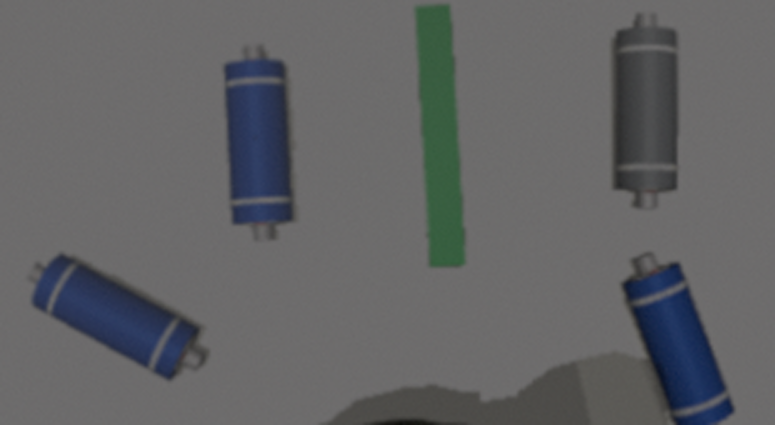

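The target is A: 530 mm from the base, against 459 for B and 378 for C. I'll push it with both open fingers spread along the axle, which keeps it from yawing. First I travel to a point about 55 mm behind it.

drive_tool(
  steps="1 26.5 69.7 0 0 0 67.7;1 26.5 69.7 0 0 0 67.7;1 26.5 69.7 0 0 0 67.7;1 26.5 69.7 0 0 0 67.7;1 26.5 69.7 0 0 0 67.7;1 26.5 69.7 0 0 0 67.7;1 26.5 69.7 0 0 0 67.7;1 26.5 69.7 0 0 0 67.7;1 26.5 69.7 0 0 0 67.7;1 26.5 69.7 0 0 0 67.7;1 26.5 69.7 0 0 0 67.7;1 26.5 69.7 0 0 0 67.7",
)

```text
time: 1.3
ee_pos: [446.4, 92.6, 238.7]
tcp_rot: [2.141, 2.299, -0.0]
ft_force: [0.2, -0.9, 0.8]
opening: 1.002
```

drive_tool(
  steps="1 2.6 6.8 0 0 0 0;1 5.2 13.7 0 0 0 0;1 5.2 13.7 0 0 0 0;1 5.2 13.7 -4 0 0 0;1 5.2 13.7 -8 0 0 0;1 5.2 13.7 -12 0 0 0;1 5.2 13.7 -15 0 0 0;1 5.2 13.7 -15 0 0 0",
)

```text
time: 2.1
ee_pos: [496.0, 226.8, 85.0]
tcp_rot: [-2.139, -2.295, 0.01]
ft_force: [0.1, -1.1, 0.7]
opening: 0.998
```

```bash
python3 - <<'E'
from h import *
for n in("side","top"):
    i=ctrl.snapshot(n); cv2.imwrite(f"pics/{n}1.png",i)
    report(n,i)
cv2.imwrite("pics/b1.png",np.hstack([cv2.imread("pics/top1.png")[80:300,80:430],cv2.imread("pics/side1.png")[80:300,100:450]]))
print(ctrl.sense()["ee_pos"])
E
```

```text
side blue [267. 323.] c [353.1 285.3] ang 62.6 len 142.0 dist 454
side blue [200. 247.] c [520.7 180. ] ang 4.3 len 96.6 dist 551
side blue [327. 144.] c [ 333.1 -170.8] ang 26.9 len 139.6 dist 374
side green [256. 200.] c [454.6  17.2] ang 4.1 len 106.2 dist 455
top blue [371. 259.] c [ 334.3 -175.9] ang 22.1 len 132.8 dist 378
top green [276. 174.] c [508.8  21.3] ang 4.2 len 213.7 dist 509
[498.50967779 227.41761172  89.46808548]
```

View pics/b1.png

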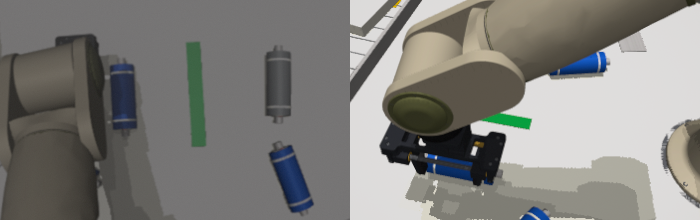

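The gripper is behind the roller with the jaws along its axle. The top view has the roller at about (203,175) in full-frame pixels, untouched. Now I lower and approach slowly.

drive_tool(
  steps="1 0 0 -3.5 0 0 0;1 0 0 -7 0 0 0;1 0 0 -7.5 0 0 0;1 0 0 -7.5 0 0 0;1 0.04 -0.5 -7.5 0 0 0;1 0.08 -1.2 -7.5 0 0 0;1 0.13 -1.8 -7.5 0 0 0;1 0.17 -2.4 -7.5 0 0 0;1 0.21 -3.0 -7.5 0 0 0;1 0.26 -3.7 -7.5 0 0 0;1 0.31 -4.4 -7.5 0 0 0;1 0.36 -5.1 -7.5 0 0 0",
)

```text
time: 3.4
ee_pos: [501.8, 175.7, 13.7]
tcp_rot: [-2.142, -2.298, 0.0]
ft_force: [-0.6, 0.7, -0.2]
opening: 1.0
```

```bash
python3 - <<'E'
from h import *
i=ctrl.snapshot("top"); cv2.imwrite("pics/top2.png",i); report("top",i)
s=ctrl.snapshot("side"); report("side",s)
cv2.imwrite("pics/b2.png",np.hstack([i[80:300,80:430],s[80:300,100:450]]))
print(ctrl.sense()["ee_pos"],ctrl.sense()["ft_force"])
E
```

```text
top blue [371. 259.] c [ 334.3 -176. ] ang 22.1 len 132.8 dist 378
top green [276. 175.] c [508.7  20.7] ang 3.6 len 213.1 dist 509
side blue [267. 323.] c [353.6 285.1] ang 63.0 len 142.3 dist 454
side blue [214. 238.] c [500.5 152.8] ang 26.9 len 87.6 dist 523
side blue [328. 143.] c [ 333.7 -175.6] ang 21.7 len 136.7 dist 377
side green [258. 200.] c [450.   16.6] ang 3.5 len 96.9 dist 450
[501.88725869 175.4558436   13.66810288] [0.71218407 0.69235019 0.43913709]
```

View pics/b2.png

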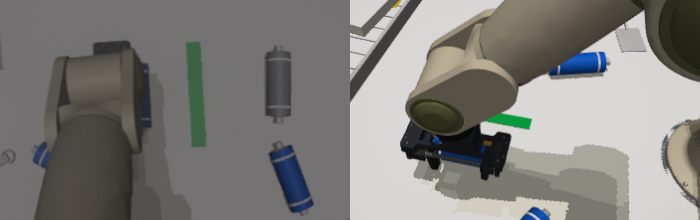

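drive_tool(
  steps="1 0.05 -0.7 0 0 0 0;1 0.11 -1.5 0 0 0 0;1 0.17 -2.4 0 0 0 0;1 0.23 -3.3 0 0 0 0;1 0.29 -4.2 0 0 0 0;1 0.36 -5.1 0 0 0 0;1 0.42 -6.0 0 0 0 0;1 0.48 -6.9 0 0 0 0;1 0.54 -7.7 0 0 0 0;1 0.59 -8.4 0 0 0 0;1 0.62 -8.9 0 0 0 0;1 0.64 -9.1 0 0 0 0",
)

```text
time: 4.7
ee_pos: [508.2, 84.9, 13.7]
tcp_rot: [-2.142, -2.298, 0.0]
ft_force: [-0.4, -0.5, 0.2]
opening: 0.994
```

drive_tool(
  steps="1 0 0 0 0 0 0;1 -0.2 3 0 0 0 0;1 -0.5 7 0 0 0 0;1 -0.7 10 0 0 0 0;1 -0.7 10 0 0 0 0;1 -0.7 10 0 0 0 0",
)

```text
time: 5.3
ee_pos: [501.0, 185.7, 13.6]
tcp_rot: [2.14, 2.3, -0.0]
ft_force: [0.7, -0.3, -0.6]
opening: 1.003
```

```bash
python3 - <<'E'
from h import *
i=ctrl.snapshot("top"); cv2.imwrite("pics/top3.png",i); report("top",i)
s=ctrl.snapshot("side"); report("side",s)
cv2.imwrite("pics/b3.png",np.hstack([i[80:300,80:430],s[80:300,100:450]]))
print(ctrl.sense()["ee_pos"],ctrl.sense()["ft_force"])
E
```

```text
top blue [371. 260.] c [ 334.3 -175.9] ang 22.1 len 132.8 dist 378
top blue [268. 172.] c [511.   37.3] ang 3.5 len 129.9 dist 512
side blue [267. 323.] c [353.6 285.1] ang 63.0 len 142.3 dist 454
side blue [329. 143.] c [ 331.4 -175.4] ang 22.9 len 132.5 dist 375
[501.28797483 184.64488892  13.68860595] [0.31384425 0.55192846 0.87025219]
```

View pics/b3.png

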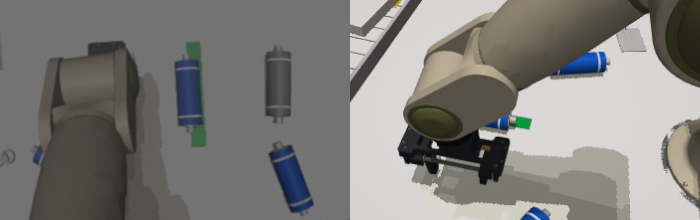

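The roller is at (511,37), about 16 mm short of the stripe's middle line and parallel to it. I finish with a slow push.

drive_tool(
  steps="1 0.2 -3 0 0 0 0;1 0.5 -7 0 0 0 0;1 0.7 -9.8 0 0 0 0;1 0.75 -10.5 0 0 0 0;1 0.77 -10.9 0 0 0 0;1 0.78 -11.1 0 0 0 0;1 0.8 -11.3 0 0 0 0;1 0.81 -11.5 0 0 0 0;1 0.83 -11.7 0 0 0 0;1 0.84 -11.9 0 0 0 0;1 0.85 -12.1 0 0 0 0;1 0.87 -12.3 0 0 0 0",
)

```text
time: 6.6
ee_pos: [509.9, 62.2, 13.7]
tcp_rot: [2.142, 2.299, 0.0]
ft_force: [-0.4, 0.2, 0.8]
opening: 0.997
```

drive_tool(
  steps="1 0.01 -0.2 0 0 0 0;1 0.02 -0.3 0 0 0 0;1 0.02 -0.3 0 0 0 0;1 -0.2 3 0 0 0 0;1 -0.5 7 0 0 0 0;1 -0.8 12 0 0 0 0;1 -0.8 12 0 0 0 0;1 -0.8 12 0 0 0 0",
)

```text
time: 7.4
ee_pos: [501.6, 183.0, 13.6]
tcp_rot: [2.139, 2.301, -0.0]
ft_force: [-0.6, -0.1, 0.4]
opening: 1.001
```

```bash
python3 - <<'E'
from h import *
for k in range(2):
    i=ctrl.snapshot("top"); report("top",i)
cv2.imwrite("pics/top4.png",i)
cv2.imwrite("pics/b4.png",cv2.resize(i[100:260,200:400],None,fx=3,fy=3))
print(ctrl.sense()["ee_pos"],ctrl.sense()["ft_force"])
E
```

```text
top blue [371. 259.] c [ 334.4 -176. ] ang 21.8 len 133.0 dist 378
top blue [276. 172.] c [511.8  22.6] ang 3.9 len 129.8 dist 512
top blue [371. 259.] c [ 334.3 -175.9] ang 21.8 len 133.0 dist 378
top blue [276. 172.] c [511.8  22.1] ang 3.5 len 129.6 dist 512
[501.99885243 181.52792314  13.66215685] [-0.37703732  0.63363962 -0.58134667]
```

View pics/b4.png

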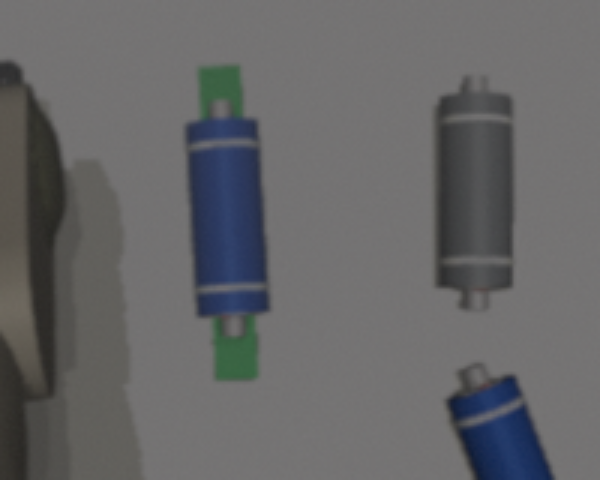

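The roller lies centred on the stripe, about 1 mm off its middle line. The grey roller is still at about (358,164). I raise the arm, check that the roller is at rest, and hand in.

drive_tool(
  steps="1 0 0 3 0 0 0;1 0 0 7 0 0 0;1 0 0 10 0 0 0;1 0 0 10 0 0 0;1 0 0 10 0 0 0;1 0 0 10 0 0 0",
)

```text
time: 8.1
ee_pos: [501.4, 181.6, 112.4]
tcp_rot: [-2.142, -2.296, 0.003]
ft_force: [-0.1, -0.3, -0.3]
opening: 0.997
```

```bash
python3 - <<'E'
from h import *
i=ctrl.snapshot("top"); report("top",i)
a=cv2.cvtColor(i,6)[120:210,335:385].astype(int); b=cv2.cvtColor(cv2.imread("pics/top0.png"),6)[120:210,335:385].astype(int)
print("grey diff max",np.abs(cv2.blur((a-b).astype(np.float32),(5,5))).max())
print(ctrl.job_done())
E
```

```text
top blue [371. 259.] c [ 334.3 -175.9] ang 21.8 len 133.0 dist 378
top blue [275. 171.] c [512.1  22.6] ang 3.4 len 129.5 dist 513
grey diff max 8.56
the job is handed in; nothing more can be done
None
```

The blue roller is on the green stripe and the job is handed in; no verdict was reported. I took the blue roller farthest from the base (530 mm) and rolled it with both open fingers behind the barrel: one main push, a look, then a slow 16 mm correction.

Last check, from the top camera at about 8 s of the 42 s allowed:

| | Centre (mm) | Angle |
|---|---|---|
| Blue roller | (512, 22.6) | 3.4° |
| Stripe | (510, 21) | about 4° |

- **Placement:** the roller is about 1–2 mm off the middle line, about 2 mm off along it, and within about 1° of parallel. The calibration is good to about 2 mm.
- **At rest:** its position was unchanged within measurement noise over about 0.7 s.
- **Clear of the robot:** the arm had been backed off and raised, touching nothing.
- **Grey roller:** it looked unmoved. Its image patch differed from the start picture by at most 8.6 grey levels, which I take to be noise or shading, though I did not measure its position.

No check failed. In the later views the arm hid much or all of the roller from the side camera, so the final position rests on the top camera alone.

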